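# Lock the drip hanger and hang a brake carrier on it

### The job

The brake carrier is about to be sprayed with cleaner. First lock the loose T hanger in the socket of the drip tray: press it down against the spring, give it a quarter turn and let it come back up into its notches. Then pick up the brake carrier and hang it astride one arm of the hanger, between the two collars, one leg on each side of the bar; lower it on gently, leave it hanging level and still, and do not knock over the spray can.

Things in the scene. Friction and masses are not known exactly. Their poses are not given: they have to be found in the camera images.
- tray: Fixed steel drip tray, 210 mm (its x) by 260 mm (its y), rim 25 mm high; origin under its centre on the worktop, z up. In its middle a round bayonet socket, 62 mm across with a bolted foot 92 mm across, top 65 mm above the origin. The socket's two keyways point along the tray's +-y; its two locking notches, hidden under the cover plate, along the tray's +-x.
- socket_mouth (a point): Centre of the socket's top face, 65 mm above the tray's origin, on the socket's axis. The post has 1 mm of play in the socket, so the hanger can lean up to about 4 degrees.
- hanger: Loose steel T hanger, 0.45 kg, upright in the socket, not locked at first: its bar lies along the tray's x, its origin 171 mm above the tray's. Origin where the axis of the post (22 mm thick, along z) crosses the axis of the bar (16 mm thick, 230 mm long, along the hanger's y). A cross pin through the post (along the hanger's x, 34 mm long, 111.5 mm below the origin) works in the socket.
- follower (a joint): Spring plunger in the socket under the post: 0 at the start, grows to 0.011 m as the hanger is pressed down. About 15 N of push starts it down, 17 N takes it 8 mm down; greased. The hanger turns only when pressed 5.5 mm or more (aim at 8). After a quarter turn either way its bar lies along the tray's y; let up, it rises into the notches, 1.5 mm below its start height, and is locked.
- hub_top (a point): Centre of the top of the hanger's square hub, 43 mm above the bar axis. The hub, 24 x 24 mm with faces along the hanger's x and y, is the place to grip, from above; it stands 35 mm clear above the bar.
- bar_a (a point): On top of the bar, midway between the two collars of the arm on the hanger's +y side: 81 mm from the post axis, 8 mm above the bar axis. The collars are 28 mm across and 6 mm wide, centred 55 and 107 mm from the post axis; 46 mm are free between them.
- bar_b (a point): The same on the arm at the hanger's -y side. Either arm will do.
- carrier: Loose brake caliper carrier, dark cast arch, 0.44 to 0.66 kg, standing on its two feet. Origin under its centre on the worktop; z up, x along its 150 mm width, y through its thickness. The bridge falls away by 11 degrees from its middle to the legs, which begin 50 mm either side (ledges reach in to 42 mm). Feet 46 mm deep in y, with 28 mm of booted pin beyond them on the +y side.
- bridge_top (a point): Top of the carrier's bridge at its middle, 110 mm above the carrier's origin. Grip the bridge here from above across its thickness of 26 mm (along the carrier's y); it is 26 mm deep, and fingertips no lower than 22 mm below its top stay clear of the bar.
- bridge_under (a point): Underside of the carrier's bridge at its middle, 84 mm above the carrier's origin; this is to rest on the bar. The centre of mass is about 33 mm below it: hung 5 mm off the middle, the carrier leans about 9 degrees.
- brake_can: Spray can of brake cleaner with a red cap, 62 mm across and 214 mm tall, standing on the worktop; origin under its centre.

How it is judged:
By the outcome, as a careful person would: the job done as asked, in the order asked, and still so for the second after the job is handed in, with the robot touching nothing.
It also fails if it takes over 54 s, if anything falls off the work surface, if the arm or the gripper's body presses on something with over 40 N, if the wrist force passes 120 N, or if a joint passes its speed limit or range.

### The arm

A 6-joint arm with a two-finger parallel gripper is mounted at the origin on a cart in front of the work surface, level with it; the furniture and walls round the work are solid. World frame = base frame: x ahead of the robot, y to its left, z up, the work surface at z = 0. Lengths are in m, angles in rad, forces in N, time in s.
With the tool pointing down it reaches from about 0.35 to 0.85 m from the base axis. Payload 8.1 kg.
Tool frame: the origin (TCP) lies on the centre line of the jaws, within the pads' length; the fingertips stand 17 mm ahead of it and the grasp point (between the pads) lies 2 mm behind it; z points along the fingers, y is the line along which they close (so a half turn about z gives the same grasp; the last joint's range is limited). The gripper opens to 93 mm and grips with 3 to 60 N. Pads are 15 mm wide; open, the fingers measure 128 mm over their backs; the gripper's body (75 mm by 188 mm) begins 65 mm behind the grasp point.
Start: joints at [-1.252, 0.13, 1.488, -0, 1.523, -0.085], TCP at [0.236, -0.552, 0.236] pointing down, gripper open.
Joint ranges: [-2.96, 2.96], [-0.89, 2.26], [0.02, 2.5], [-1.34, 4.48], [0, 2.73], [-2.66, 2.66]. Speed limits (rad/s): [2.39, 2.39, 2.79, 3.14, 3.14, 3.14].

### API

Orientations are given as a rotation vector (axis times angle).
In Python, from plant import robot, optics, close_job, models gives the robot as it stands.
- The arm moves only by the shell command python3 -m inch 'ROWS' [OPENING] [FORCE]. ROWS is a JSON object of lists of equal length, an entry for each row: "travel": the shift along the tool's x, y, z in m, a list of three; "spin": the turn about the tool's z in rad. In form: {"travel": [[x, y, z], ...], "spin": [spin, ...]}. A call has 1 to 10 rows; each row is the pose to reach, as a shift and turn from the pose commanded when the call began, along the tool's axes at that moment; what a row does not reach only later rows make up. A row lasts 1/12 s, in which the tool goes at most 41.7 mm and 7.16 degrees, less where a joint would pass 70% of its speed; a pose out of reach is approached as far as the arm can. A call with a gripper value outside its range is refused whole. OPENING is the closure, from 0 (fully open) to 1 (shut), set as the call begins (- or left out, the last holds). The fingers move at their own pace and stop on an object; FORCE is the grip in N (left out, the last holds). Time passes only in rows, so rows that repeat a pose let the fingers close. It gives the time, the measured TCP pose, the force, the opening and the grip force at its end, in the units of the state.
- robot.read_state(): the state, without advancing time (a new reading comes with each control period).
- optics.read_camera(name): name is "scene" or "top" or "wrist"; returns (picture, depth): 420x560x3 uint8, red, green, blue; 420x560 float32, m along the optical axis (not along the pixel's ray), 0 where there is no reading.
- optics.camera_info(name): a dict with "camera_matrix" (3x3 intrinsics, pixels), "view" (4x4, takes a point from world to camera coordinates). Camera axes: x right, y down, z forward; pixel columns grow to the right and rows downward; lengths in m; the calibration is good to about 2 mm. A picture is of the moment at which its call begins: read the wrist's pose just before it. camera_info takes no time and is no camera call; for the wrist camera it gives the pose at the moment of the call.
- close_job(): hands the job in; it is judged then, once.
Trained networks look in the newest picture that a camera, given by its name, has taken for a name from the list of things; names that differ only in an ending like _2 or _b are one class to them, and where a whole thing is asked for, a point or a joint stands for the part that bears it (a point fixed in the world has none). Each returns a list of dicts, best first, with "p" (0 to 1); they miss things now and then, are a little off and sometimes report something else, mostly with a low value. They report only what shows in the picture. A call takes as long as a camera call.
- models.look_for(camera, name): "centre" ([x, y, z] in m, in world coordinates, good to about 4 mm: the middle of the surface that is visible of it).
- models.masks_of(camera, name): "region" (420x560 bool, what is visible of it).
The state is a dict: "t": time; "q": joint angles; "dq": joint speeds; "joint_torque": joint torques, N m; "tool_pos": TCP position; "orientation": TCP orientation; "force": force on the tool from outside, world axes, zero at the start; "wrist_torque": the same for the moment, N m; "opening": finger opening in m; "gripper_force": force on a finger pad.
Only numpy, scipy, OpenCV 4.12 (cv2) and the standard library are available. Lean on these libraries where they do the work, as an engineer would, in place of code of your own. Each camera call takes 0.05 s, during which the arm holds its last target. There are 200 camera calls.

## Working session

There is one attempt and no reset: what is moved stays moved. The work goes in short steps, Python scripts to look and compute and a shell command to move; the robot and the scene stay as the last step left them, time stands still between calls to the robot, and variables do not carry over. Pictures are saved under pics/ and viewed, at most 10 in all, crops included, and the job is handed in when it is done.

```bash
ls; mkdir -p pics; cat > h.py <<'E'
import numpy as np, cv2
from plant import robot, optics, models
from scipy.spatial.transform import Rotation as R
def pts(cam, depth, mask):
    i=optics.camera_info(cam); K=np.array(i["camera_matrix"]); V=np.array(i["view"])
    v,u=np.nonzero(mask&(depth>0)); z=depth[v,u]
    c=np.stack([(u-K[0,2])*z/K[0,0],(v-K[1,2])*z/K[1,1],z],1)
    return (c-V[:3,3])@V[:3,:3]
def save(p,n): cv2.imwrite('pics/'+n,cv2.cvtColor(p,cv2.COLOR_RGB2BGR))
def rel(target):
    s=robot.read_state(); r=R.from_rotvec(s["orientation"]); return r.inv().apply(np.array(target)-s["tool_pos"])
def yaw_tool_y():
    s=robot.read_state(); y=R.from_rotvec(s["orientation"]).as_matrix()[:,1]; return np.degrees(np.arctan2(y[1],y[0]))
E
python3 - <<'E'
from h import *
np.set_printoptions(precision=4,suppress=True)
ims=[]
for c in ["scene","top"]:
    p,d=optics.read_camera(c); ims.append(p); np.save(c+'d.npy',d)
    for n in ["tray","hanger","hub_top","bar_a","carrier","bridge_top","brake_can"]:
        f = models.look_for(c,n)
        print(c,n,[(np.round(x["centre"],4),round(x["p"],2)) for x in f[:3]])
    for n in ["tray","hanger","carrier","brake_can"]:
        m=models.masks_of(c,n)
        if m: np.save(f'{c}_{n}.npy',m[0]["region"]); q=pts(c,d,m[0]["region"]); print(n,m[0]["p"],len(q),q.min(0),q.max(0),np.median(q,0))
    save(p,c+'0.png')
s=robot.read_state(); print(s); print(yaw_tool_y())
E
```

```text
pics
scene tray [(array([0.5046, 0.1586, 0.0058]), 0.68), (array([0.4709, 0.154 , 0.1778]), 0.64)]
scene hanger [(array([0.4667, 0.1544, 0.176 ]), 0.69)]
scene hub_top [(array([0.4698, 0.1558, 0.1752]), 0.57)]
scene bar_a [(array([0.4664, 0.1542, 0.1786]), 0.87)]
scene carrier [(array([ 0.5156, -0.1875,  0.1024]), 0.91), (array([0.4681, 0.1535, 0.1793]), 0.37)]
scene bridge_top [(array([ 0.5152, -0.1865,  0.1039]), 0.59)]
scene brake_can [(array([ 0.6962, -0.2062,  0.1334]), 0.56)]
tray 0.7 3358 [ 0.2637 -0.436  -0.0068] [0.6014 0.3149 0.6475] [0.5039 0.1602 0.0045]
hanger 0.7 827 [ 0.3588  0.1238 -0.0052] [0.5938 0.385  0.2164] [0.4681 0.1538 0.1744]
carrier 0.69 395 [ 0.301  -0.5585 -0.0035] [ 0.5784 -0.0782  0.6405] [ 0.5132 -0.1882  0.1033]
brake_can 0.67 1732 [ 0.6815 -0.2201 -0.9448] [1.5176 0.6665 0.2184] [ 0.6986 -0.2039  0.1351]
top tray [(array([0.4671, 0.1482, 0.0011]), 0.64), (array([ 0.5031, -0.212 ,  0.1007]), 0.48), (array([0.4693, 0.1601, 0.1806]), 0.2)]
top hanger [(array([0.4684, 0.1589, 0.1775]), 0.8)]
top hub_top []
top bar_a [(array([0.4694, 0.1629, 0.1825]), 0.6
[... 389 characters left out ...]
0.1787]
carrier 0.82 1378 [ 0.4382 -0.3126 -0.0099] [ 0.551  -0.1353  0.1147] [ 0.5032 -0.2108  0.0994]
brake_can 0.64 1435 [ 0.6808 -0.2538 -0.0026] [ 0.7833 -0.1518  0.2196] [ 0.6954 -0.177   0.1782]
{'t': 1.2, 'q': array([-1.2524,  0.1304,  1.4882, -0.    ,  1.523 , -0.0854]), 'dq': array([-0.0004, -0.0007,  0.001 ,  0.0004, -0.0001, -0.0011]), 'joint_torque': array([  0.0003, -55.9771, -49.2049,   0.0767,   0.0226,  -0.    ]), 'tool_pos': array([ 0.2357, -0.5517,  0.2356]), 'orientation': array([-3.0777, -0.6299,  0.    ]), 'force': array([-0.3136,  0.4799, -0.1962]), 'wrist_torque': array([0.01  , 0.0159, 0.0034]), 'gripper_force': 0.0, 'opening': 0.09312804002503372}
-66.86572806495593
```

```bash
python3 - <<'E'
from h import *
np.set_printoptions(precision=4,suppress=True)
d=np.load('topd.npy'); p=cv2.imread('pics/top0.png')
a=cv2.imread('pics/scene0.png')
cv2.imwrite('pics/both.png',cv2.resize(np.vstack([p,a]),(450,600)) if 0 else cv2.resize(np.hstack([p,a]),(800,300)))
P=pts('top',d,d>0)
def rect(q,n):
    r=cv2.minAreaRect((q[:,:2]*1000).astype(np.float32)); print(n,len(q),r, q.mean(0))
def pca(q,n):
    c=q[:,:2].mean(0); w,v=np.linalg.eigh(np.cov((q[:,:2]-c).T)); print(n,len(q),c,np.degrees(np.arctan2(v[1,1],v[0,1])),np.sqrt(w))
near=lambda x,y,r:np.hypot(P[:,0]-x,P[:,1]-y)<r
m=near(.47,.16,.14)
q=P[m&(P[:,2]>.165)&(P[:,2]<.195)]; rect(q,'bar'); pca(q,'bar')
q=P[m&(P[:,2]>.208)&(P[:,2]<.22)]; rect(q,'hub'); print(np.median(q[:,2]))
q=P[m&(P[:,2]>.205)&(P[:,2]<.22)]; rect(q,'hub')
q=P[near(.465,.15,.2)&(P[:,2]>.02)&(P[:,2]<.03)]; rect(q,'rim')
for lo,hi in((.08,.12),(.1,.12),(.03,.08),(.01,.05)):
    q=P[near(.5,-.21,.12)&(P[:,2]>lo)&(P[:,2]<hi)]; rect(q,'car'+str(lo)); pca(q,'')
q=P[near(.7,-.18,.07)&(P[:,2]>.2)]; rect(q,'can')
E
```

```text
bar 977 ((470.7669677734375, 164.154541015625), (26.57514762878418, 229.30059814453125), 76.49132537841797) [0.4669 0.1632 0.1787]
bar 977 [0.4669 0.1632] 166.4339512864559 [0.0055 0.0697]
hub 168 ((470.724609375, 163.9547882080078), (23.674762725830078, 23.645727157592773), 77.1649169921875) [0.4706 0.1636 0.2145]
0.21457853323001352
hub 173 ((470.724609375, 163.9547882080078), (23.674762725830078, 23.645727157592773), 77.1649169921875) [0.4705 0.1633 0.2142]
rim 1012 ((436.264892578125, 173.2292022705078), (263.690185546875, 284.7415466308594), 76.44034576416016) [0.4654 0.1652 0.0255]
car0.08 925 ((507.76220703125, -211.43911743164062), (147.53897094726562, 30.162742614746094), 72.21087646484375) [ 0.5066 -0.2098  0.1028]
 925 [ 0.5066 -0.2098] 72.16276599128265 [0.0082 0.0429]
car0.1 657 ((507.39813232421875, -212.08554077148438), (135.2391815185547, 26.219226837158203), 72.5342025756836) [ 0.5074 -0.2114  0.1059]
 657 [ 0.5074 -0.2114] 72.21142475408595 [0.0074 0.0344]
car0.03 109 ((496.8603210449219, -205.41192626953125), (147.31048583984375, 23.29916763305664), 64.71605682373047) [ 0.498  -0.2014  0.0539]
 109 [ 0.498  -0.2014] 70.64541704800206 [0.0047 0.0588]
car0.01 365 ((459.62744140625, -182.64334106445312), (153.24717712402344, 124.25353240966797), 58.9084587097168) [ 0.4814 -0.2007  0.0225]
 365 [ 0.4814 -0.2007] 68.36655841643974 [0.023  0.0592]
can 575 ((710.8951416015625, -184.31529235839844), (51.94544219970703, 50.471961975097656), 86.6358413696289) [ 0.7096 -0.1837  0.2141]
```

View pics/top0.png

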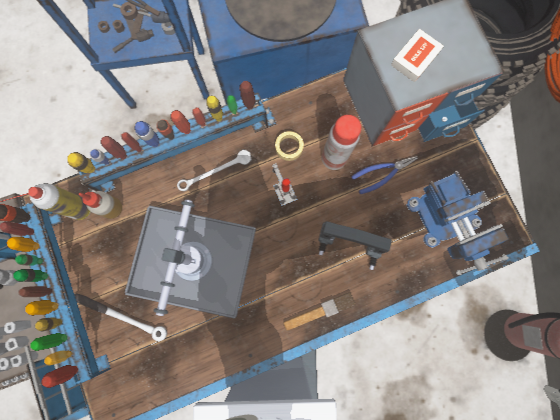

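View pics/scene0.png

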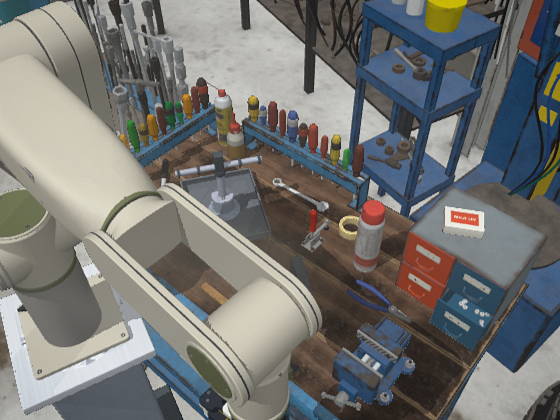

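The top view shows the hanger's bar at about (175,255), the carrier at (355,240) and the can at (343,140). The depth fits agree: the bar lies at 166.4°, the hub is at (0.471, 0.164), and the carrier's x axis is at 72.2° with its pins towards the robot.

```bash
cat >> h.py <<'E'
def plan(t,yaw=None):
    s=robot.read_state(); y=yaw_tool_y(); print('t',round(s['t'],2),'pos',np.round(s['tool_pos'],4),'yaw',round(y,2),'F',np.round(s['force'],2),'q6',round(s['q'][5],2),'open',round(s['opening'],4),'tiltz',np.round(R.from_rotvec(s['orientation']).as_matrix()[:,2],4))
    print('travel',np.round(rel(t),4),'spin',None if yaw is None else np.round(-np.radians((yaw-y+180)%360-180),4))
E
python3 -c "
from h import *
plan([.4707,.1640,.30],-103.6)"
```

```text
t 1.2 pos [ 0.2357 -0.5517  0.2356] yaw -66.87 F [-0.31  0.48 -0.2 ] q6 -0.09 open 0.0931 tiltz [-0.  0. -1.]
travel [ 0.4973 -0.5659 -0.0644] spin 0.6411
```

```bash
python3 -m inch '{"travel":[[0.01,-0.01,-0.03],[0.03,-0.03,-0.0644],[0.055,-0.063,-0.0644],[0.082,-0.094,-0.0644],[0.109,-0.125,-0.0644],[0.136,-0.156,-0.0644],[0.163,-0.187,-0.0644],[0.19,-0.218,-0.0644],[0.217,-0.249,-0.0644],[0.244,-0.28,-0.0644]],"spin":[0,0,0,0,0,0,0,0,0,0]}' 0.3; python3 -c "
from h import *
plan([.4707,.1640,.30],-103.6)"
```

```text
t: 2.03
tool_pos: [0.3502, -0.1966, 0.3003]
orientation: [3.077, 0.629, 0.001]
force: [0.2, 0.4, -0.5]
opening: 0.0649
gripper_force: 0.0
t 2.03 pos [ 0.3502 -0.1966  0.3003] yaw -66.89 F [ 0.25  0.39 -0.55] q6 0.53 open 0.0649 tiltz [ 9.e-04 -5.e-04 -1.e+00]
travel [ 2.523e-01 -2.844e-01  2.000e-04] spin 0.6406
```

```bash
python3 -m inch '{"travel":[[0.027,-0.031,0],[0.054,-0.061,0],[0.081,-0.091,0],[0.108,-0.122,0],[0.135,-0.153,0],[0.162,-0.183,0],[0.189,-0.213,0],[0.216,-0.244,0],[0.24,-0.271,0],[0.252,-0.284,0]],"spin":[0.08,0.16,0.24,0.32,0.4,0.48,0.54,0.6,0.64,0.64]}'; python3 -m inch '{"travel":[[0,0,0],[0,0,0]],"spin":[0,0]}'; python3 - <<'E'
from h import *
np.set_printoptions(precision=4,suppress=True)
p,d=optics.read_camera('wrist'); save(p,'w1.png'); P=pts('wrist',d,d>0)
print(yaw_tool_y())
for lo,hi in((.165,.195),(.208,.22)):
    q=P[(np.hypot(P[:,0]-.47,P[:,1]-.164)<.14)&(P[:,2]>lo)&(P[:,2]<hi)]
    if len(q)>5: print(len(q),q.mean(0),cv2.minAreaRect((q[:,:2]*1000).astype(np.float32)))
p,d=optics.read_camera('top'); P=pts('top',d,d>0)
plan([.4707,.1640,.2035],-103.6)
E
```

```text
t: 2.87
tool_pos: [0.4705, 0.1657, 0.2999]
orientation: [-3.119, 0.37, 0.0]
force: [-0.1, -0.7, -0.1]
opening: 0.065
gripper_force: 0.0
t: 3.03
tool_pos: [0.4701, 0.1624, 0.2997]
orientation: [3.12, -0.366, -0.001]
force: [0.2, -0.5, 0.5]
opening: 0.065
gripper_force: 0.0
-103.47687138964011
3893 [0.4872 0.1583 0.1773] ((472.4281311035156, 162.33482360839844), (27.537580490112305, 228.98629760742188), 76.68553924560547)
771 [0.4736 0.1616 0.2127] ((472.6623840332031, 161.57183837890625), (23.432462692260742, 23.577884674072266), 75.90354919433594)
t 3.13 pos [0.4701 0.161  0.3   ] yaw -103.54 F [-0.16  0.55 -0.44] q6 2.03 open 0.0651 tiltz [-0.0001 -0.0005 -1.    ]
travel [-0.0001 -0.0031  0.0965] spin 0.001
```

View pics/w1.png

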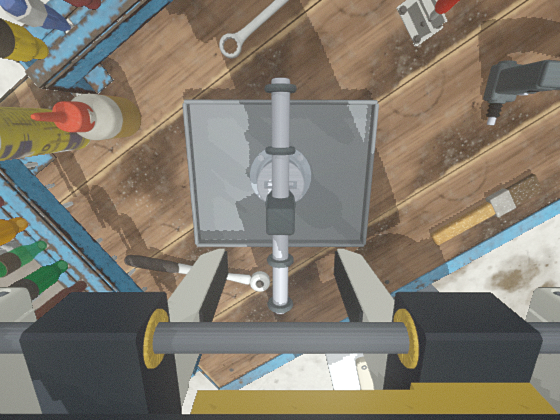

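Wrist view: the hub is at (280,215), straddled by the open fingers, with the bar vertical in the image. I'm descending.

```bash
python3 -m inch '{"travel":[[0,0,0.025],[0,0,0.05],[0,-0.001,0.07],[0,-0.001,0.085],[0,-0.001,0.0965],[0,-0.001,0.0965],[0,-0.001,0.0965]],"spin":[0,0,0,0,0,0,0]}';python3 -c "
from h import *
plan([.4712,.163,.2035],-103.6)"
```

```text
t: 3.72
tool_pos: [0.4704, 0.1619, 0.2037]
orientation: [3.119, -0.372, -0.001]
force: [0.4, 1.0, 1.0]
opening: 0.0656
gripper_force: 0.0
t 3.72 pos [0.4704 0.1619 0.2037] yaw -103.61 F [0.43 1.01 0.96] q6 2.04 open 0.0656 tiltz [-4.e-04 -1.e-04 -1.e+00]
travel [ 0.0005 -0.0013  0.0002] spin -0.0001
```

```bash
python3 -m inch '{"travel":[[0,-0.001,0],[0,-0.001,0],[0,-0.001,0],[0,-0.001,0],[0,-0.001,0],[0,-0.001,0],[0,-0.001,0],[0,-0.001,0]],"spin":[0,0,0,0,0,0,0,0]}' 1 50;python3 -c "
from h import *
plan([.4712,.163,.1955],-13.6)"
```

```text
t: 4.38
tool_pos: [0.4708, 0.1638, 0.2037]
orientation: [-3.12, 0.37, -0.0]
force: [-0.0, 0.9, 1.1]
opening: 0.0236
gripper_force: 50.0
t 4.38 pos [0.4708 0.1638 0.2037] yaw -103.53 F [-0.02  0.94  1.08] q6 2.04 open 0.0236 tiltz [ 2.e-04  1.e-04 -1.e+00]
travel [0.0006 0.0007 0.0082] spin -1.5695
```

Gripped, with 0.9 N sideways. Next I press 8 mm.

```bash
python3 -m inch '{"travel":[[0,0,0.002],[0,0,0.004],[0,0,0.006],[0,0,0.008],[0,0,0.008],[0,0,0.008]],"spin":[0,0,0,0,0,0]}';python3 -c "
from h import *
plan([.4708,.1638,.1957],-13.6)"
```

```text
t: 4.88
tool_pos: [0.4718, 0.1639, 0.1981]
orientation: [-3.119, 0.37, -0.005]
force: [-3.3, -0.9, 15.4]
opening: 0.0235
gripper_force: 50.0
t 4.88 pos [0.4718 0.1639 0.1981] yaw -103.53 F [-3.34 -0.93 15.4 ] q6 2.04 open 0.0235 tiltz [ 3.1e-03  6.0e-04 -1.0e+00]
travel [-0.0009  0.0004  0.0024] spin -1.5696
```

```bash
python3 -m inch '{"travel":[[0,0,0.001],[0,0,0.002],[0,0,0.003],[0,0,0.003],[0,0,0.003]],"spin":[0,0,0,0,0]}';python3 -c "
from h import *
plan([.4708,.1638,.1957],-13.6)"
```

```text
t: 5.3
tool_pos: [0.4718, 0.1639, 0.1952]
orientation: [-3.119, 0.37, -0.005]
force: [-3.9, -1.8, 16.7]
opening: 0.0234
gripper_force: 50.0
t 5.3 pos [0.4718 0.1639 0.1952] yaw -103.53 F [-3.93 -1.78 16.67] q6 2.04 open 0.0234 tiltz [ 3.2e-03  5.0e-04 -1.0e+00]
travel [-0.0009  0.0003 -0.0005] spin -1.5696
```

```bash
python3 -m inch '{"travel":[[0,0,0],[0,0,0],[0,0,0],[0,0,0],[0,0,0],[0,0,0],[0,0,0],[0,0,0],[0,0,0],[0,0,0]],"spin":[-0.04,-0.12,-0.2,-0.28,-0.36,-0.44,-0.52,-0.6,-0.68,-0.76]}';python3 -c "
from h import *
plan([.4708,.1638,.1957],-13.6)"
```

```text
t: 6.13
tool_pos: [0.4719, 0.1635, 0.1953]
orientation: [3.032, 0.819, 0.005]
force: [-2.8, -3.3, 16.4]
opening: 0.024
gripper_force: 50.0
t 6.13 pos [0.4719 0.1635 0.1953] yaw -59.77 F [-2.78 -3.33 16.37] q6 1.27 open 0.024 tiltz [ 3.5e-03 -3.0e-04 -1.0e+00]
travel [-0.0008 -0.0009 -0.0004] spin -0.8059
```

```bash
python3 -m inch '{"travel":[[0,0,0],[0,0,0],[0,0,0],[0,0,0],[0,0,0],[0,0,0],[0,0,0],[0,0,0],[0,0,0],[0,0,0]],"spin":[-0.08,-0.16,-0.24,-0.32,-0.4,-0.48,-0.56,-0.64,-0.72,-0.78]}';python3 -m inch '{"travel":[[0,0,0],[0,0,0],[0,0,0]],"spin":[-0.025,-0.025,-0.025]}';python3 -c "
from h import *
plan([.4708,.1638,.1957],-13.6)
print(robot.read_state()['wrist_torque'])"
```

```text
t: 6.97
tool_pos: [0.4719, 0.1634, 0.1953]
orientation: [2.492, 1.91, 0.004]
force: [-3.6, -4.2, 15.4]
opening: 0.0235
gripper_force: 50.0
t: 7.22
tool_pos: [0.4719, 0.1634, 0.1953]
orientation: [2.471, 1.936, 0.004]
force: [-3.0, -2.7, 15.0]
opening: 0.0238
gripper_force: 50.0
t 7.22 pos [0.4719 0.1634 0.1953] yaw -13.86 F [-2.97 -2.72 15.01] q6 0.47 open 0.0238 tiltz [ 3.3e-03 -5.0e-04 -1.0e+00]
travel [ 0.0001 -0.0012 -0.0004] spin -0.0046
[-1.10132484  0.99004409  0.01365577]
```

```bash
python3 -m inch '{"travel":[[0,0,-0.002],[0,0,-0.004],[0,0,-0.006],[0,0,-0.008],[0,0,-0.009],[0,0,-0.0095],[0,0,-0.0095],[0,0,-0.0095]],"spin":[0,0,0,0,0,0,0,0]}';python3 -c "
from h import *
plan([.4708,.1638,.2022],-13.6)
print(robot.read_state()['wrist_torque'])"
```

```text
t: 7.88
tool_pos: [0.4715, 0.1634, 0.2029]
orientation: [2.472, 1.936, 0.002]
force: [1.5, -3.2, 6.8]
opening: 0.0238
gripper_force: 50.0
t 7.88 pos [0.4715 0.1634 0.2029] yaw -13.87 F [ 1.47 -3.19  6.79] q6 0.47 open 0.0238 tiltz [ 2.e-03 -6.e-04 -1.e+00]
travel [ 0.0002 -0.0008  0.0007] spin -0.0048
[-1.08942322 -0.33674405 -0.01175842]
```

```bash
python3 -m inch '{"travel":[[0,0,-0.001],[0,0,-0.002],[0,0,-0.003],[0,0,-0.004],[0,0,-0.004],[0,0,-0.004]],"spin":[0,0,0,0,0,0]}';python3 -c "
from h import *
plan([.4708,.1638,.2022],-13.6)
print(robot.read_state()['wrist_torque'])"
```

```text
t: 8.38
tool_pos: [0.4706, 0.1631, 0.2034]
orientation: [2.473, 1.936, -0.003]
force: [7.4, -2.2, -14.0]
opening: 0.0236
gripper_force: 50.1
t 8.38 pos [0.4706 0.1631 0.2034] yaw -13.88 F [  7.38  -2.18 -14.02] q6 0.47 open 0.0236 tiltz [-0.0012 -0.0013 -1.    ]
travel [0.0007 0.     0.0012] spin -0.005
[-0.78835576 -2.54634944 -0.03132638]
```

It resists pull, so it is locked. I'm easing off to neutral and releasing.

```bash
python3 -m inch '{"travel":[[0,0,0.0015],[0,0,0.0025],[0,0,0.0025],[0,0,0.0025],[0,0,0.0025],[0,0,0.0025]],"spin":[0,0,0,0,0,0]}' 0.5 ; python3 -m inch '{"travel":[[0,0,-0.01],[0,0,-0.03],[0,0,-0.06],[0,0,-0.09],[0,0,-0.12],[0,0,-0.12]],"spin":[0,0,0,0,0,0]}'; python3 - <<'E'
from h import *
np.set_printoptions(precision=4,suppress=True)
p,d=optics.read_camera('wrist'); save(p,'w2.png')
pt,dt=optics.read_camera('top'); save(pt,'t2.png')
for c,D in(('wrist',d),('top',dt)):
  P=pts(c,D,D>0)
  for lo,hi in((.16,.19),(.206,.22)):
    q=P[(np.hypot(P[:,0]-.47,P[:,1]-.164)<.14)&(P[:,2]>lo)&(P[:,2]<hi)]
    if len(q)>5: print(c,len(q),q.mean(0),np.percentile(q[:,2],[50,95]),cv2.minAreaRect((q[:,:2]*1000).astype(np.float32)))
plan([.5075,-.212,.24],-17.8)
E
```

```text
t: 8.88
tool_pos: [0.4708, 0.1639, 0.2038]
orientation: [-2.473, -1.937, -0.001]
force: [0.5, 0.3, -0.4]
opening: 0.0464
gripper_force: 0.0
t: 9.38
tool_pos: [0.473, 0.1643, 0.3319]
orientation: [2.47, 1.934, 0.016]
force: [0.6, 0.2, 0.4]
opening: 0.0464
gripper_force: 0.0
wrist 3128 [0.4728 0.1766 0.1707] [0.1705 0.1769] ((469.64208984375, 163.61123657226562), (229.24549865722656, 27.153366088867188), 75.85413360595703)
wrist 413 [0.4697 0.1641 0.2068] [0.2068 0.2078] ((469.38787841796875, 164.458740234375), (22.69452476501465, 22.371326446533203), 76.6390609741211)
top 636 [0.4603 0.1248 0.1783] [0.1783 0.1845] ((464.4990539550781, 141.0918426513672), (179.36651611328125, 27.26267433166504), 75.80813598632812)
top 169 [0.4702 0.1649 0.2138] [0.2141 0.216 ] ((470.4465026855469, 166.07716369628906), (24.870086669921875, 23.594724655151367), 77.12120056152344)
t 9.48 pos [0.4716 0.164  0.326 ] yaw -13.87 F [ 0.98  0.09 -0.24] q6 0.47 open 0.0463 tiltz [ 0.0041  0.0011 -1.    ]
travel [-0.3566  0.1246  0.0858] spin 0.0687
```

View pics/t2.png

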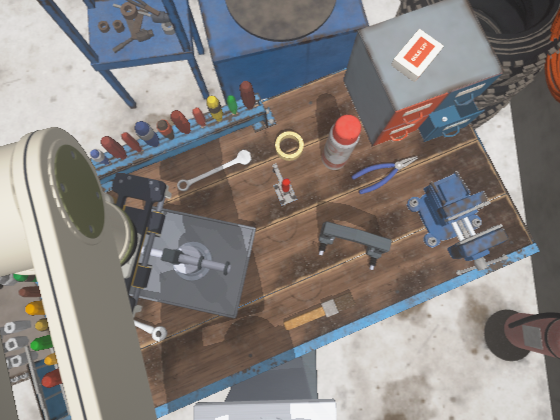

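Top view: the bar now lies along the tray's long side, and the carrier at (355,240) and the can at (343,140) are undisturbed. Next I go over to the carrier.

```bash
python3 -m inch '{"travel":[[-0.02,0.007,0],[-0.057,0.02,0],[-0.095,0.033,0],[-0.133,0.046,0.01],[-0.171,0.06,0.02],[-0.21,0.073,0.035],[-0.249,0.087,0.05],[-0.287,0.1,0.065],[-0.325,0.113,0.08],[-0.3566,0.1246,0.0858]],"spin":[0.01,0.02,0.03,0.04,0.05,0.069,0.069,0.069,0.069,0.069]}'; python3 -m inch '{"travel":[[0,0,0],[0,0,0],[0,0,0],[0,0,0],[0,0,0]],"spin":[0,0,0,0,0]}'; python3 - <<'E'
from h import *
np.set_printoptions(precision=4,suppress=True)
p,d=optics.read_camera('wrist'); save(p,'w3.png'); P0=pts('wrist',d,d>0)
pt,dt=optics.read_camera('top'); Pt=pts('top',dt,dt>0)
for P in (P0,Pt):
  for lo,hi in((.165,.195),(.208,.22)):
    q=P[(np.hypot(P[:,0]-.47,P[:,1]-.164)<.14)&(P[:,2]>lo)&(P[:,2]<hi)]
    if len(q)>5: print(len(q),q.mean(0),np.median(q[:,2]),cv2.minAreaRect((q[:,:2]*1000).astype(np.float32)))
q=P0[(np.hypot(P0[:,0]-.507,P0[:,1]+.212)<.09)&(P0[:,2]>.085)&(P0[:,2]<.125)]
r=cv2.minAreaRect((q[:,:2]*1000).astype(np.float32)); print('car',len(q),r)
for lo in(.095,.1,.105):
    e=q[q[:,2]>lo]; print(lo,e.mean(0),e[:,2].max(),cv2.minAreaRect((e[:,:2]*1000).astype(np.float32)))
np.save('q.npy',q)
plan([.5075,-.212,.109],-17.8)
E
```

```text
t: 10.32
tool_pos: [0.5045, -0.2134, 0.2342]
orientation: [-2.535, -1.848, 0.003]
force: [0.8, 0.8, -0.1]
opening: 0.0468
gripper_force: 0.0
t: 10.73
tool_pos: [0.5065, -0.211, 0.2381]
orientation: [2.537, 1.853, 0.001]
force: [0.2, -0.3, 0.1]
opening: 0.0464
gripper_force: 0.0
948 [0.4702 0.1641 0.1783] 0.1782350440056874 ((470.7234802246094, 166.23773193359375), (231.02491760253906, 27.154647827148438), 75.9135513305664)
168 [0.4701 0.165  0.2137] 0.2138734100787672 ((470.3677062988281, 165.75518798828125), (24.136444091796875, 23.599149703979492), 77.1843032836914)
car 3783 ((509.52044677734375, -213.19149780273438), (147.18040466308594, 29.247737884521484), 72.552490234375)
0.095 [ 0.5117 -0.2067  0.1029] 0.11095151097520005 ((509.6211242675781, -213.1902313232422), (145.852294921875, 26.0645751953125), 72.2854995727539)
0.1 [ 0.5108 -0.2095  0.1051] 0.11095151097520005 ((509.6363525390625, -213.5753631591797), (116.13420104980469, 25.96669578552246), 72.52757263183594)
0.105 [ 0.5099 -0.2123  0.1074] 0.11095151097520005 ((510.0938415527344, -212.38108825683594), (62.364479064941406, 24.968263626098633), 72.0367431640625)
t 10.83 pos [ 0.5066 -0.2113  0.2383] yaw -17.72 F [1.32 0.73 0.06] q6 -0.18 open 0.0467 tiltz [ 0.0009 -0.0004 -1.    ]
travel [-0.0004  0.0009  0.1293] spin 0.0015
```

View pics/w3.png

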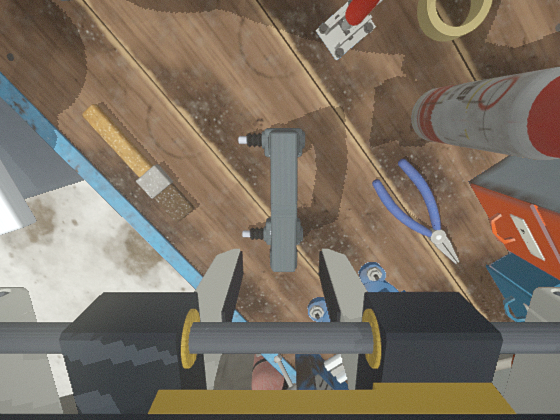

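Wrist view: the bridge runs down the picture at (285,200), with the pins to its left and the can clear at the right. Before leaving the hanger for good, I check its lock height and lean against the first picture.

```bash
python3 - <<'E'
from h import *
np.set_printoptions(precision=4,suppress=True)
d0=np.load('topd.npy'); d1=optics.read_camera('top')[1]
for d,yaw in((d0,-13.57),(d1,76.2)):
    P=pts('top',d,d>0); c=np.array([.4707,.1645]); e=np.array([np.cos(np.radians(yaw)),np.sin(np.radians(yaw))]); n=np.array([-e[1],e[0]])
    s=(P[:,:2]-c)@e; w=(P[:,:2]-c)@n
    print('floor check', np.median(d[230:240,150:160]))
    for a in(-95,-81,-65,-30,-20,20,30,65,81,95):
        m=(abs(s-a/1000)<.005)&(abs(w)<.012)&(P[:,2]>.15)&(P[:,2]<.2); z=P[m]
        if len(z): 
            k=np.argsort(-z[:,2])[:max(5,len(z)//3)]; print(a,len(z),z[k,2].mean(), z[k,2].max(), w[m].min(),w[m].max())
    m=(P[:,2]>.2)&(abs(s)<.03)&(abs(w)<.03); q=P[m]; A=np.c_[q[:,:2]-q[:,:2].mean(0),np.ones(len(q))]; print('hub plane',np.linalg.lstsq(A,q[:,2],rcond=None)[0],len(q),np.median(q[:,2]))
q=np.load('q.npy') # carrier apex: fit z=-a|u-u0|+z0 about 72.2 deg
e=np.array([np.cos(np.radians(72.3)),np.sin(np.radians(72.3))]); n=np.array([-e[1],e[0]])
u=(q[:,:2]-[.5095,-.213])@e; w=(q[:,:2]-[.5095,-.213])@n; t=abs(w)<.010
from scipy.optimize import least_squares
f=least_squares(lambda p:p[1]-p[2]*abs(u[t]-p[0])-q[t,2],[0,.11,.19],loss='soft_l1',f_scale=.0005); print('apex',f.x,'w',w.min(),w.max())
for a in range(-70,71,10):
    m=t&(abs(u-a/1000)<.003); print(a,round(float(np.median(q[m,2])),4) if m.any() else None,end='; ')
E
```

```text
floor check 0.99543333
-95 43 0.17996034425990645 0.18175824509721974 -0.007707533887442628 0.006969660961528411
-81 44 0.18061068587680693 0.1819919563061339 -0.007785642754772138 0.007218216617109592
-65 43 0.17982901559320466 0.181400075211626 -0.008119410366453049 0.00706179557236158
-30 42 0.18017601446258188 0.18170826452715505 -0.008053582633095602 0.00699973241415318
-20 43 0.17994149341556603 0.1813436918344398 -0.007974048769014697 0.006812004642050572
20 41 0.1806555909184127 0.181554700015918 -0.007623177988212883 0.006441857836177081
30 39 0.18007385165938228 0.18254116140401405 -0.007978788262647571 0.0067367299736704415
65 41 0.18053339325467588 0.18205827426380938 -0.00773248243524247 0.006666534518811606
81 39 0.1801243930459182 0.18099031121015866 -0.00768076658526489 0.006711674398492386
95 39 0.18055216798606016 0.18280006429280388 -0.007339356437431584 0.0063823819441481185
hub plane [0.0342 0.1922 0.2134] 186 0.21422487219617586
floor check 0.9950625
-95 40 0.1808898306671535 0.18293910086859724 -0.006880974050199764 0.008607886625206817
-81 42 0.180507147050332
[... 378 characters left out ...]
7 -0.0006980558279958206 0.0011908315230530833
30 42 0.1796871135902571 0.18045920806601776 -0.007546395123001354 0.008077708217761057
65 36 0.1791346394884509 0.181080344864279 -0.007754005353770491 0.007920199015513605
81 42 0.1790758891319664 0.18080920976005974 -0.00802969341740467 0.007842268948026717
95 43 0.17869313568624925 0.18018829033561007 -0.008139100716969168 0.007594585488255714
hub plane [0.0702 0.1703 0.213 ] 180 0.21378779972144718
apex [-0.0007  0.1101  0.1968] w -0.014464894082476294 0.014841442332739896
-70 0.0965; -60 0.0983; -50 0.1004; -40 0.1024; -30 0.1045; -20 0.1064; -10 0.1083; 0 0.1087; 10 0.1081; 20 0.1061; 30 0.1042; 40 0.1022; 50 0.1002; 60 0.0981; 70 0.0959;
```

The hanger rose 5 mm or more after a full quarter turn and held against 14 N of pull, so it is in its notches. Now I grip the carrier.

```bash
python3 -m inch '{"travel":[[-0.0002,0.002,0.03],[-0.0002,0.002,0.06],[-0.0002,0.002,0.09],[-0.0002,0.002,0.11],[-0.0002,0.002,0.12],[-0.0002,0.002,0.1295],[-0.0002,0.002,0.1295],[-0.0002,0.002,0.1295],[-0.0002,0.002,0.1295]],"spin":[0,0,0,0,0,0,0,0,0]}'; python3 -c "
from h import *
plan([.5084,-.2128,.109],-17.7)"
```

```text
t: 11.63
tool_pos: [0.5092, -0.2137, 0.1101]
orientation: [2.537, 1.849, 0.002]
force: [-0.4, -0.8, -0.1]
opening: 0.0464
gripper_force: 0.0
t 11.63 pos [ 0.5092 -0.2137  0.1101] yaw -17.81 F [-0.39 -0.83 -0.12] q6 -0.18 open 0.0464 tiltz [ 0.0024 -0.0013 -1.    ]
travel [ 0.0006 -0.0011  0.0011] spin -0.0019
```

```bash
python3 -m inch '{"travel":[[0.0005,0,0.001],[0.0005,0,0.001],[0.0005,0,0.001],[0.0005,0,0.001],[0.0005,0,0.001],[0.0005,0,0.001]],"spin":[0,0,0,0,0,0]}' 1 55; python3 -m inch '{"travel":[[0,0,-0.01],[0,0,-0.03],[0,0,-0.06],[0,0,-0.09],[0,0,-0.13],[0,0,-0.17],[0,0,-0.2],[0,0,-0.2],[0,0,-0.2]],"spin":[0,0,0,0,0,0,0,0,0]}'; python3 -c "
from h import *
plan([.4512,.0855,.31],76.1)"
```

```text
t: 12.13
tool_pos: [0.5087, -0.2129, 0.1078]
orientation: [2.538, 1.85, 0.001]
force: [0.7, -1.3, 2.0]
opening: 0.0256
gripper_force: 55.0
t: 12.88
tool_pos: [0.5088, -0.213, 0.3091]
orientation: [2.536, 1.849, 0.002]
force: [0.1, -0.4, -5.0]
opening: 0.0252
gripper_force: 55.0
t 12.88 pos [ 0.5088 -0.213   0.3091] yaw -17.82 F [ 0.07 -0.36 -5.02] q6 -0.18 open 0.0252 tiltz [ 0.0029 -0.0016 -1.    ]
travel [ 0.2666 -0.1462 -0.0015] spin -1.6392
```

```bash
python3 -m inch '{"travel":[[0.008,-0.004,-0.006],[0.026,-0.014,-0.014],[0.052,-0.028,-0.022],[0.08,-0.044,-0.028],[0.11,-0.06,-0.028],[0.14,-0.077,-0.028],[0.17,-0.093,-0.028],[0.198,-0.108,-0.028],[0.222,-0.121,-0.028],[0.242,-0.132,-0.028]],"spin":[-0.03,-0.08,-0.16,-0.24,-0.32,-0.4,-0.48,-0.56,-0.64,-0.72]}'; python3 -c "
from h import *
plan([.4512,.0855,.337],76.1)"
```

```text
t: 13.72
tool_pos: [0.4544, 0.0605, 0.3324]
orientation: [-1.712, -2.628, 0.004]
force: [0.7, 0.1, -4.6]
opening: 0.0254
gripper_force: 55.0
t 13.72 pos [0.4544 0.0605 0.3324] yaw 23.82 F [ 0.71  0.11 -4.57] q6 -0.4 open 0.0254 tiltz [-5.4e-03  5.0e-04 -1.0e+00]
travel [ 0.0241  0.0071 -0.0046] spin -0.9124
```

```bash
python3 -m inch '{"travel":[[0.01,0.003,0],[0.018,0.006,0],[0.024,0.007,0],[0.024,0.007,0],[0.024,0.007,0],[0.024,0.007,0],[0.024,0.007,0],[0.024,0.007,0],[0.024,0.007,0],[0.024,0.007,0]],"spin":[-0.08,-0.16,-0.24,-0.32,-0.4,-0.48,-0.56,-0.64,-0.72,-0.8]}';  python3 -m inch '{"travel":[[0,0,0],[0,0,0],[0,0,0],[0,0,0],[0,0,0],[0,0,0]],"spin":[-0.07,-0.112,-0.112,-0.112,-0.112,-0.112]}'; python3 - <<'E'
from h import *
np.set_printoptions(precision=4,suppress=True)
p,d=optics.read_camera('wrist'); save(p,'w4.png'); np.save('w4d.npy',d); i=optics.camera_info('wrist'); np.save('w4v.npy',i['view'])
P=pts('wrist',d,d>0)
q=P[(np.hypot(P[:,0]-.47,P[:,1]-.164)<.14)&(P[:,2]>.16)&(P[:,2]<.195)]; print('bar',len(q),cv2.minAreaRect((q[:,:2]*1000).astype(np.float32)))
q=P[(np.hypot(P[:,0]-.47,P[:,1]-.164)<.04)&(P[:,2]>.205)&(P[:,2]<.222)]; print('hub',len(q),q.mean(0),cv2.minAreaRect((q[:,:2]*1000).astype(np.float32)))
q=P[(np.hypot(P[:,0]-.451,P[:,1]-.0855)<.1)&(P[:,2]>.3)]; print('carr',len(q),q.min(0),q.max(0))
plan([.4512,.0855,.337],76.1)
E
```

```text
t: 14.55
tool_pos: [0.4518, 0.0833, 0.3322]
orientation: [-0.555, -3.086, 0.002]
force: [-0.2, -0.2, -4.8]
opening: 0.0253
gripper_force: 55.0
t: 15.05
tool_pos: [0.4531, 0.083, 0.3344]
orientation: [-0.392, -3.115, 0.0]
force: [0.4, 0.2, -4.9]
opening: 0.0255
gripper_force: 55.0
bar 2532 ((471.954833984375, 164.25796508789062), (229.20973205566406, 27.223709106445312), 75.91851043701172)
hub 669 [0.4704 0.1636 0.2119] ((471.77972412109375, 164.4474334716797), (24.192913055419922, 24.23316764831543), 76.20071411132812)
carr 67402 [0.38   0.0028 0.3006] [0.5274 0.1734 0.4371]
t 15.1 pos [0.4532 0.083  0.3347] yaw 75.66 F [-0.25 -0.3  -4.93] q6 -1.25 open 0.0254 tiltz [-0.001 -0.    -1.   ]
travel [ 0.0026  0.0019 -0.0023] spin -0.0077
```

View pics/w4.png

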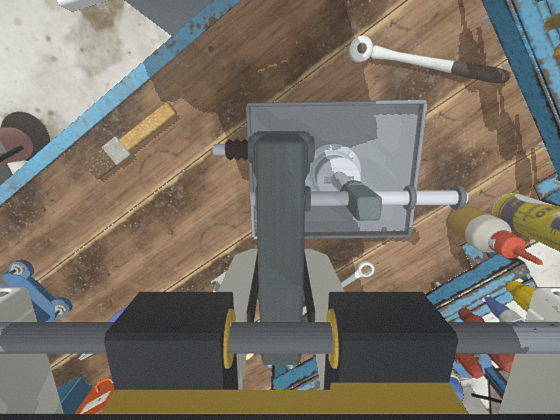

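Wrist view: the carrier is in the jaws from (280,135) to (280,360). The bar lies across it at row 198 and the hub is at (365,200). Next I measure the in-hand bridge against the bar in this same picture.

```bash
python3 - <<'E'
from h import *
np.set_printoptions(precision=4,suppress=True)
d=np.load('w4d.npy'); i=optics.camera_info('wrist'); m=np.zeros(d.shape,bool); m[125:318,258:308]=1
P=pts('wrist',d,m); th=np.radians(75.92); b=np.array([np.cos(th),np.sin(th)]); n=np.array([b[1],-b[0]])
B=np.array([.4522,.0858]); q=P[P[:,2]>.315]; u=(q[:,:2]-B)@n; w=(q[:,:2]-B)@b
print('extent u',np.percentile(u,[0,.5,99.5,100]),'w',np.percentile(w,[.5,50,99.5]))
t=abs(w-np.median(w))<.008
for a in range(-85,86,5):
    k=t&(abs(u-a/1000)<.0025)
    if k.any(): print(a,k.sum(),round(float(np.median(q[k,2])),4),np.round(np.percentile(w[(abs(u-a/1000)<.0025)],[1,99]),4))
s=robot.read_state(); print('tcp u,w',(s['tool_pos'][:2]-B)@n,(s['tool_pos'][:2]-B)@b)
E
```

```text
extent u [-0.0712 -0.0709  0.0306  0.0327] w [-0.0146 -0.0014  0.0123]
-70 246 0.3224 [-0.0137  0.0114]
-65 293 0.3238 [-0.0138  0.0125]
-60 286 0.3247 [-0.0138  0.0121]
-55 296 0.3257 [-0.0139  0.0123]
-50 291 0.3267 [-0.0139  0.0117]
-45 291 0.3278 [-0.014   0.0107]
-40 283 0.3286 [-0.0141  0.0107]
-35 283 0.3296 [-0.0142  0.0107]
-30 276 0.3307 [-0.0142  0.0107]
-25 283 0.3317 [-0.0143  0.0108]
-20 271 0.3326 [-0.0143  0.0102]
-15 268 0.3336 [-0.0144  0.0102]
-10 267 0.3347 [-0.0145  0.0103]
-5 253 0.3356 [-0.0145  0.0132]
0 236 0.3357 [-0.0147  0.0106]
5 226 0.3356 [-0.0148  0.0106]
10 213 0.3356 [-0.0149  0.0106]
15 192 0.3349 [-0.0147  0.0101]
20 168 0.3338 [-0.0148  0.0103]
25 175 0.3328 [-0.015   0.0104]
30 121 0.3319 [-0.0152  0.0106]
tcp u,w 0.0016837448357292248 -0.002470054551960776
```

```bash
python3 -m inch '{"travel":[[-0.0013,0.001,0],[-0.0026,0.002,0.01],[-0.0026,0.002,0.03],[-0.0026,0.002,0.05],[-0.0026,0.002,0.07],[-0.0026,0.002,0.09],[-0.0026,0.002,0.105],[-0.0026,0.002,0.11],[-0.0026,0.002,0.11],[-0.0026,0.002,0.11]],"spin":[-0.004,-0.004,-0.004,-0.004,-0.004,-0.004,-0.004,-0.004,-0.004,-0.004]}'; python3 -m inch '{"travel":[[0,0,0],[0,0,0],[0,0,0]],"spin":[0,0,0]}'; python3 - <<'E'
from h import *
np.set_printoptions(precision=4,suppress=True)
ph,d=optics.read_camera('wrist'); save(ph,'w5.png')
P=pts('wrist',d,d>0)
q=P[(np.hypot(P[:,0]-.47,P[:,1]-.164)<.04)&(P[:,2]>.205)&(P[:,2]<.216)]; print('hub',len(q),q.mean(0),cv2.minAreaRect((q[:,:2]*1000).astype(np.float32)))
q=P[(P[:,1]>.12)&(np.hypot(P[:,0]-.475,P[:,1]-.18)<.1)&(P[:,2]>.16)&(P[:,2]<.19)]; print('bar',len(q),cv2.minAreaRect((q[:,:2]*1000).astype(np.float32)))
th=np.radians(75.92); b=np.array([np.cos(th),np.sin(th)]); n=np.array([b[1],-b[0]]); B=np.array([.4522,.0858])
m=np.zeros(d.shape,bool); m[100:318,250:315]=1
q=pts('wrist',d,m); q=q[q[:,2]>.2]; u=(q[:,:2]-B)@n; w=(q[:,:2]-B)@b
t=abs(w)<.009
for a in range(-75,40,5):
    k=t&(abs(u-a/1000)<.0025)
    if k.any(): print(a,round(float(np.median(q[k,2])),4),end='; ')
print('ext',np.percentile(u,[.1,.5,99.5]))
s=robot.read_state(); print('tcp u,w',(s['tool_pos'][:2]-B)@n,(s['tool_pos'][:2]-B)@b); plan([.4522,.0858,.205],75.92)
E
```

```text
t: 15.93
tool_pos: [0.4566, 0.0842, 0.2255]
orientation: [-0.385, -3.118, -0.0]
force: [0.4, 0.0, -4.8]
opening: 0.0253
gripper_force: 55.0
t: 16.18
tool_pos: [0.4572, 0.0843, 0.2264]
orientation: [0.385, 3.116, 0.001]
force: [0.4, -0.4, -4.8]
opening: 0.0257
gripper_force: 55.0
hub 1618 [0.4691 0.1633 0.2113] ((470.6767578125, 164.3876495361328), (24.453861236572266, 23.552650451660156), 75.78402709960938)
bar 5091 ((479.15118408203125, 194.87615966796875), (158.06158447265625, 27.266624450683594), 76.17619323730469)
-70 0.2064; -65 0.2141; -60 0.2154; -55 0.2164; -50 0.2173; -45 0.2184; -40 0.2193; -35 0.2203; -30 0.2214; -25 0.2224; -20 0.2234; -15 0.2244; -10 0.2253; -5 0.2263; 0 0.2271; 5 0.2272; 10 0.2271; 15 0.2269; 20 0.226; 25 0.225; 30 0.224; 35 0.2232; ext [-0.0677 -0.0676  0.0339]
tcp u,w 0.005095975814106984 -0.0003236836387875587
t 16.23 pos [0.4571 0.0842 0.2262] yaw 75.92 F [ 0.03 -0.19 -3.97] q6 -1.25 open 0.0255 tiltz [ 0.0016  0.0001 -1.    ]
travel [0.0051 0.0003 0.0212] spin -0.0
```

View pics/w5.png

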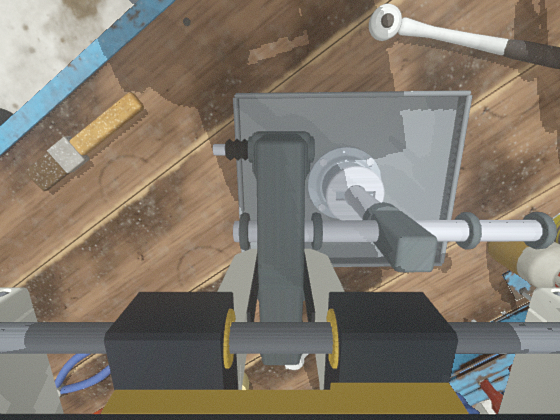

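Wrist view: the bridge column (258–306) is centred between the collars at (243,228) and (317,228). It is 6–7 mm off across the bar because I had the sign of tool x wrong, so I'm correcting by +0.0066.

```bash
python3 -m inch '{"travel":[[0.002,0,0],[0.004,0,0],[0.006,0,0],[0.0066,0,0],[0.0066,0,0],[0.0066,0,0],[0.0066,0,0]],"spin":[0,0,0,0,0,0,0]}'; python3 - <<'E'
from h import *
from scipy.optimize import least_squares
np.set_printoptions(precision=4,suppress=True)
th=np.radians(75.92); b=np.array([np.cos(th),np.sin(th)]); n=np.array([b[1],-b[0]]); B=np.array([.4522,.0858])
for _ in range(2):
    ph,d=optics.read_camera('wrist')
    P=pts('wrist',d,d>0)
    q=P[(P[:,1]>.12)&(np.hypot(P[:,0]-.475,P[:,1]-.18)<.1)&(P[:,2]>.16)&(P[:,2]<.19)]; r=cv2.minAreaRect((q[:,:2]*1000).astype(np.float32)); c=np.array(r[0])/1000
    print('bar',r,'u',(c-B)@n,'at w',(c-B)@b)
    k=(np.hypot(P[:,0]-.47,P[:,1]-.164)<.04)&(P[:,2]>.205)&(P[:,2]<.216); r=cv2.minAreaRect((P[k][:,:2]*1000).astype(np.float32));c=np.array(r[0])/1000; print('hub u,w',(c-B)@n,(c-B)@b)
    m=np.zeros(d.shape,bool); m[100:318,250:315]=1
    q=pts('wrist',d,m); q=q[q[:,2]>.2]; u=(q[:,:2]-B)@n; w=(q[:,:2]-B)@b; t=(abs(w)<.009)&(u>-.07)
    f=least_squares(lambda p:np.minimum(p[1]+p[2]*(u[t]-p[0]),p[1]-p[3]*(u[t]-p[0]))-q[t,2],[0,.229,.2,.2],loss='soft_l1',f_scale=.0003).x
    print('apex u,z, slopes',f,'ext',np.percentile(u,.5))
    s=robot.read_state(); print('tcp u,w',(s['tool_pos'][:2]-B)@n,(s['tool_pos'][:2]-B)@b)
plan([.4522,.0858,.205],75.92)
E
```

```text
t: 16.82
tool_pos: [0.4501, 0.0858, 0.2253]
orientation: [0.385, 3.118, -0.0]
force: [-0.4, -0.6, -5.5]
opening: 0.0255
gripper_force: 55.0
bar ((479.13232421875, 194.845703125), (157.8401336669922, 27.271745681762695), 76.0238037109375) u -0.0004050550614645458 at w 0.11232164256387406
hub u,w -0.0009601845566239179 0.08058831536929087
apex u,z, slopes [-0.0032  0.2271  0.197   0.1482] ext -0.07459092276830988
tcp u,w -0.001961597768156611 -0.0004761999831552325
bar ((479.2290344238281, 194.985107421875), (157.96417236328125, 26.989219665527344), 75.96743774414062) u -0.0003451641038148198 at w 0.11248038605175707
hub u,w -0.0008953875450336161 0.08046757811074123
apex u,z, slopes [-0.003   0.2272  0.1972  0.1536] ext -0.0746089584363292
tcp u,w -0.001972823158732232 -0.000475728313079646
t 16.92 pos [0.4502 0.0858 0.2252] yaw 75.92 F [ 1.    0.27 -5.03] q6 -1.25 open 0.0253 tiltz [ 0.  0. -1.]
travel [-0.002   0.0005  0.0202] spin -0.0001
```

Carrier centre and bar now agree within about 0.5 mm. I'm lowering.

```bash
python3 -m inch '{"travel":[[0,0,0.004],[0,0,0.009],[0,0,0.013],[0,0,0.016],[0,0,0.018],[0,0,0.018]],"spin":[0,0,0,0,0,0]}';  python3 -m inch '{"travel":[[0,0,0.0005],[0,0,0.001],[0,0,0.0015],[0,0,0.002],[0,0,0.0025],[0,0,0.0025],[0,0,0.0025]],"spin":[0,0,0,0,0,0,0]}'
```

```text
t: 17.42
tool_pos: [0.4497, 0.0858, 0.2064]
orientation: [-0.385, -3.117, 0.0]
force: [-0.4, -0.0, -5.1]
opening: 0.0257
gripper_force: 55.0
t: 18.0
tool_pos: [0.4501, 0.0858, 0.2048]
orientation: [0.385, 3.118, 0.0]
force: [-0.5, 0.2, -5.3]
opening: 0.0256
gripper_force: 55.0
```

```bash
python3 -m inch '{"travel":[[0,0,0.0003],[0,0,0.0006],[0,0,0.001],[0,0,0.0013],[0,0,0.0016],[0,0,0.0016],[0,0,0.0016]],"spin":[0,0,0,0,0,0,0]}'
```

```text
t: 18.58
tool_pos: [0.4501, 0.0858, 0.2031]
orientation: [-0.385, -3.118, 0.0]
force: [-0.3, 0.0, -4.4]
opening: 0.0258
gripper_force: 55.0
```

```bash
python3 -m inch '{"travel":[[0,0,0.0003],[0,0,0.0006],[0,0,0.001],[0,0,0.001],[0,0,0.001]],"spin":[0,0,0,0,0]}'
```

```text
t: 19.0
tool_pos: [0.4502, 0.0858, 0.2023]
orientation: [0.385, 3.118, -0.0]
force: [-0.3, -1.2, -2.4]
opening: 0.0252
gripper_force: 55.0
```

```bash
python3 -m inch '{"travel":[[0,0,0.0003],[0,0,0.0006],[0,0,0.001],[0,0,0.001],[0,0,0.001]],"spin":[0,0,0,0,0]}'
```

```text
t: 19.42
tool_pos: [0.4506, 0.0855, 0.2018]
orientation: [0.385, 3.117, -0.001]
force: [-1.8, -5.1, 4.8]
opening: 0.0256
gripper_force: 55.0
```

```bash
python3 -m inch '{"travel":[[0,0,0.0003],[0,0,0.0006],[0,0,0.001],[0,0,0.001],[0,0,0.001]],"spin":[0,0,0,0,0]}'
```

```text
t: 19.83
tool_pos: [0.4509, 0.0852, 0.2014]
orientation: [0.385, 3.116, -0.001]
force: [-1.3, -7.4, 8.2]
opening: 0.0256
gripper_force: 55.0
```

```bash
python3 -m inch '{"travel":[[0,0,-0.0005],[0,0,-0.001],[0,0,-0.0013],[0,0,-0.0013],[0,0,-0.0013]],"spin":[0,0,0,0,0]}'
```

```text
t: 20.25
tool_pos: [0.4504, 0.0856, 0.2018]
orientation: [0.385, 3.117, -0.001]
force: [-1.6, -4.0, 5.4]
opening: 0.0258
gripper_force: 55.0
```

```bash
python3 - <<'E'
from h import *
s=robot.read_state(); print(s['wrist_torque'])
p,d=optics.read_camera('scene'); save(cv2.resize(p[120:330,120:400],(800,600)),'s6.png')
E
```

```text
[-0.99671954  0.06165826  0.01437683]
```

View pics/s6.png

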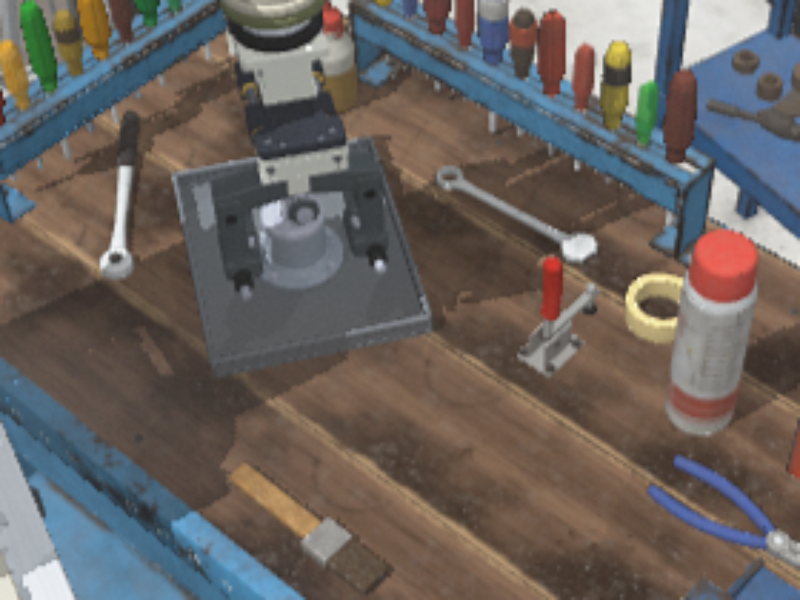

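Scene view: the carrier's legs at (240,230) and (368,215) straddle the bar end at (302,210), and the can stands. I ease the load to about zero and then open slowly.

```bash
python3 -m inch '{"travel":[[0,0,-0.0004],[0,0,-0.0008],[0,0,-0.0012],[0,0,-0.0012],[0,0,-0.0012]],"spin":[0,0,0,0,0]}'
```

```text
t: 20.72
tool_pos: [0.4499, 0.086, 0.2022]
orientation: [-0.385, -3.117, -0.0]
force: [0.6, -1.9, -0.8]
opening: 0.0252
gripper_force: 55.0
```

```bash
python3 -m inch '{"travel":[[0,0,0],[0,0,0],[0,0,0],[0,0,0]],"spin":[0,0,0,0]}' 1 6; python3 -m inch '{"travel":[[0,0,0],[0,0,0],[0,0,0],[0,0,0],[0,0,0],[0,0,0]],"spin":[0,0,0,0,0,0]}' 0.68;  python3 -m inch '{"travel":[[0,0,0],[0,0,0],[0,0,0],[0,0,0],[0,0,0],[0,0,0]],"spin":[0,0,0,0,0,0]}' 0.58
```

```text
t: 21.05
tool_pos: [0.4499, 0.086, 0.2022]
orientation: [-0.385, -3.117, -0.0]
force: [0.1, 0.4, -3.2]
opening: 0.026
gripper_force: 6.0
t: 21.55
tool_pos: [0.4502, 0.0858, 0.2028]
orientation: [0.385, 3.118, 0.0]
force: [-0.7, -1.5, -0.6]
opening: 0.0296
gripper_force: 0.7
t: 22.05
tool_pos: [0.4502, 0.0859, 0.2027]
orientation: [0.385, 3.118, 0.0]
force: [-0.3, 0.6, -0.8]
opening: 0.0394
gripper_force: 0.1
```

```bash
python3 -m inch '{"travel":[[0,0,0],[0,0,0],[0,0,0],[0,0,-0.003],[0,0,-0.008],[0,0,-0.015],[0,0,-0.025],[0,0,-0.04],[0,0,-0.06],[0,0,-0.08]],"spin":[0,0,0,0,0,0,0,0,0,0]}' 0.52;  python3 -m inch '{"travel":[[0,0,-0.03],[0,0,-0.06],[0,0,-0.06],[0,0,-0.06],[0,0,-0.06]],"spin":[0,0,0,0,0]}'; python3 - <<'E'
from h import *
np.set_printoptions(precision=4,suppress=True)
th=np.radians(75.92); b=np.array([np.cos(th),np.sin(th)]); n=np.array([b[1],-b[0]]); B=np.array([.4522,.0858])
for k in range(2):
    ph,d=optics.read_camera('wrist'); P=pts('wrist',d,d>0)
    u=(P[:,:2]-B)@n; w=(P[:,:2]-B)@b; t=(abs(w)<.03)&(abs(u)<.09)&(P[:,2]>.18)&(P[:,2]<.215)
    for a in range(-70,71,10):
        m=t&(abs(u-a/1000)<.003)&(abs(w)<.01)
        if m.any(): print(a,round(float(np.median(P[m,2])),4),end='; ')
    print('ext',u[t].min(),u[t].max(),'w',np.percentile(w[t&(P[:,2]>.196)],[1,99]))
    hm=(abs(w-.081)<.02)&(abs(u)<.02)&(P[:,2]>.2); print('hub',P[hm].mean(0))
save(ph,'w7.png')
plan([.4522,.0858,.34])
E
```

```text
t: 22.88
tool_pos: [0.45, 0.0858, 0.2843]
orientation: [0.385, 3.118, 0.0]
force: [-0.4, -0.3, -0.0]
opening: 0.0444
gripper_force: 0.0
t: 23.3
tool_pos: [0.4502, 0.0858, 0.3429]
orientation: [0.385, 3.117, 0.0]
force: [-0.5, -0.1, -1.0]
opening: 0.0447
gripper_force: 0.0
-70 0.1816; -60 0.1843; -50 0.1867; -40 0.1893; -30 0.1916; -20 0.1945; -10 0.1971; 0 0.1976; 10 0.1971; 20 0.1958; 30 0.1944; 40 0.193; 50 0.1916; 60 0.1901; 70 0.1887; ext -0.07468544742747917 0.07124338216515416 w [-0.0213  0.0022]
hub [0.4646 0.1619 0.3865]
-70 0.182; -60 0.1845; -50 0.1874; -40 0.1895; -30 0.192; -20 0.195; -10 0.1974; 0 0.1982; 10 0.1976; 20 0.1964; 30 0.1951; 40 0.1934; 50 0.1921; 60 0.1906; 70 0.1892; ext -0.07500450611847535 0.07177173964143031 w [-0.0214  0.0031]
hub [0.4645 0.1618 0.3853]
t 23.4 pos [0.4496 0.0858 0.3415] yaw 75.92 F [-0.52 -0.44  0.36] q6 -1.25 open 0.0448 tiltz [-0.002  -0.0001 -1.    ]
travel [-0.0025  0.0006  0.0014] spin None
```

View pics/w7.png

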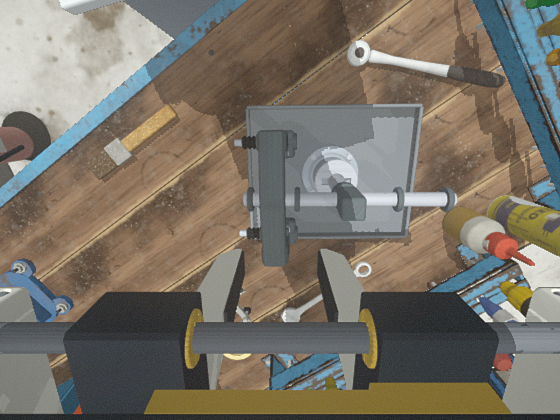

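Wrist view: the carrier hangs over the bar at (277,198), between the collars but near the outer one at (250,198). It tilts by about 3°, so I quantify tilt, lean and motion.

```bash
cat > m.py <<'E'
from h import *
np.set_printoptions(precision=4,suppress=True)
th=np.radians(75.92); b=np.array([np.cos(th),np.sin(th)]); n=np.array([b[1],-b[0]]); B=np.array([.4522,.0858])
ph,d=optics.read_camera('wrist'); P=pts('wrist',d,d>0)
u=(P[:,:2]-B)@n; w=(P[:,:2]-B)@b
t=(abs(u)<.09)&(P[:,2]>.178)&(P[:,2]<.215)&(w>-.035)&(w<.02)
c=t&(abs(w+.0095)<.010)
L=c&(u<-.015)&(u>-.07); Rr=c&(u>.015)&(u<.07)
f=lambda m:np.linalg.lstsq(np.c_[u[m],w[m],np.ones(m.sum())],P[m,2],rcond=None)[0]
a,e=f(L),f(Rr); print('slopes',a,e,'tilt deg',np.degrees((np.arctan(a[0])+np.arctan(e[0]))/2),'roll deg',np.degrees((a[1]+e[1])/2),'apex u',(e[2]-a[2])/(a[0]-e[0]))
print('ext u',u[t&(abs(w+.01)<.01)].min(),u[t&(abs(w+.01)<.01)].max(),'w',np.percentile(w[t&(abs(u)<.03)&(P[:,2]>.19)],[1,99]))
m=(abs(u)<.003)&(w>.02)&(w<.2)&(P[:,2]>.16)&(P[:,2]<.19)
for x in(.035,.055,.1,.13,.155,.18): 
    k=m&(abs(w-x)<.004)
    if k.any(): print(x,np.median(P[k,2]),end='; ')
s=robot.read_state(); print('tcp u,w',(s['tool_pos'][:2]-B)@n,(s['tool_pos'][:2]-B)@b,s['tool_pos'],s['t'])
E
python3 m.py; python3 -m inch '{"travel":[[0,0,0],[0,0,0],[0,0,0],[0,0,0],[0,0,0]],"spin":[0,0,0,0,0]}' >/dev/null; python3 m.py
```

```text
slopes [0.262  0.0603 0.2008] [-0.1439  0.0508  0.2   ] tilt deg 3.2469969096257234 roll deg 3.183436890101582 apex u -0.002065372146374793
ext u -0.07509330399818802 0.07119460283538631 w [-0.0223  0.0031]
0.035 0.17502345985678058; 0.055 0.17598096291223142; 0.1 0.17819181411930843; 0.13 0.18432478321564527; 0.155 0.18054723125277283; 0.18 0.18706104672400006; tcp u,w -0.002536289796603011 -0.0006698676295455037 [0.4496 0.0858 0.3413] 23.45
slopes [0.2627 0.0565 0.201 ] [-0.1411  0.0496  0.2001] tilt deg 3.344476761011335 roll deg 3.038232092244904 apex u -0.002247878732112043
ext u -0.07427519319528741 0.0716887592332346 w [-0.0221  0.0034]
0.035 0.1752209492150325; 0.055 0.17602973249747741; 0.1 0.17811914336600818; 0.13 0.18465067306475225; 0.155 0.18082253371949952; 0.18 0.18743020009915504; tcp u,w -0.0020268534224795924 -0.0004967416286476948 [0.4501 0.0858 0.3426] 23.9167
```

It is stable, but 3.3° off level across the bar, which means it hangs about 1.8 mm off centre. There is time, so I reseat it: regrip, lift a little, shift 1.8 mm, and lower again.

```bash
python3 -m inch '{"travel":[[0,-0.004,0.02],[0,-0.009,0.05],[0,-0.009,0.08],[0,-0.009,0.1],[0,-0.009,0.12],[0,-0.009,0.132],[0,-0.009,0.139],[0,-0.009,0.143],[0,-0.009,0.143],[0,-0.009,0.143]],"spin":[0,0,0,0,0,0,0,0,0,0]}'; python3 -c "
from m import *"
```

```text
t: 24.75
tool_pos: [0.4485, 0.0772, 0.2007]
orientation: [0.385, 3.117, 0.0]
force: [-0.2, 0.4, 0.0]
opening: 0.0447
gripper_force: 0.0
slopes [0.2632 0.0579 0.2012] [-0.1399  0.0479  0.2002] tilt deg 3.3891505337990244 roll deg 3.029425364199359 apex u -0.0024593382496468598
ext u -0.07501976715098713 0.0728750774702415 w [-0.0337  0.0186]
0.035 0.17530930211826007; 0.055 0.17628740349768074; 0.1 0.17852601979156132; 0.13 0.1855244753313083; 0.155 0.1812250428197266; tcp u,w -0.001313735325117579 -0.009209277434722858 [0.4487 0.0772 0.2009] 24.8
```

```bash
python3 -m inch '{"travel":[[0,0,0.001],[0,0,0.001],[0,0,0.001],[0,0,0.001],[0,0,0.001],[0,0,0.001]],"spin":[0,0,0,0,0,0]}' 1 10; python3 -m inch '{"travel":[[0,0,0],[0,0,0],[0,0,-0.002],[0,0,-0.004],[0,0,-0.006],[0,0,-0.009],[0,0,-0.012],[0,0,-0.012],[0,0,-0.012]],"spin":[0,0,0,0,0,0,0,0,0]}' 1 50; python3 m.py
```

```text
t: 25.3
tool_pos: [0.4481, 0.0771, 0.1989]
orientation: [0.385, 3.117, 0.0]
force: [0.7, -0.2, 2.2]
opening: 0.0264
gripper_force: 9.9
t: 26.05
tool_pos: [0.4481, 0.0771, 0.2109]
orientation: [0.385, 3.117, 0.0]
force: [0.1, 1.4, -5.0]
opening: 0.0258
gripper_force: 49.5
slopes [0.2627 0.0456 0.2125] [-0.1393  0.0405  0.2114] tilt deg 3.3954908394235956 roll deg 2.467811612489741 apex u -0.0028440031034978365
ext u -0.07531640089509227 0.07107704758162794 w [-0.0326  0.0154]
0.035 0.17494195490588907; 0.055 0.17576099837008985; 0.1 0.17799930478934645; 0.13 0.18498140525438347; 0.155 0.18057396961849592; tcp u,w -0.001990308100152329 -0.009467830111373348 [0.448  0.0771 0.2107] 26.1
```

```bash
python3 -m inch '{"travel":[[-0.001,0.001,0],[-0.0019,0.002,0],[-0.0019,0.002,0.003],[-0.0019,0.002,0.006],[-0.0019,0.002,0.008],[-0.0019,0.002,0.009],[-0.0019,0.002,0.01],[-0.0019,0.002,0.01],[-0.0019,0.002,0.01],[-0.0019,0.002,0.01]],"spin":[0,0,0,0,0,0,0,0,0,0]}'; python3 m.py | tail -1
```

```text
t: 26.93
tool_pos: [0.4503, 0.0786, 0.2008]
orientation: [0.385, 3.118, 0.0]
force: [-0.2, 0.7, -5.4]
opening: 0.0258
gripper_force: 49.5
0.035 0.17494099796665688; 0.055 0.17602102679115883; 0.1 0.17823677821792316; 0.13 0.1851755591893019; 0.155 0.18096626444785666; tcp u,w -4.8529941472258884e-06 -0.007462440145700478 [0.4504 0.0786 0.2008] 26.9833
```

```bash
python3 -m inch '{"travel":[[0,0,0.0004],[0,0,0.0008],[0,0,0.0012],[0,0,0.0012],[0,0,0.0012]],"spin":[0,0,0,0,0]}'
```

```text
t: 27.4
tool_pos: [0.4505, 0.0784, 0.1998]
orientation: [0.385, 3.117, -0.0]
force: [-0.0, -2.0, -2.0]
opening: 0.0253
gripper_force: 49.5
```

```bash
python3 -m inch '{"travel":[[0,0,0.0003],[0,0,0.0004],[0,0,0.0004],[0,0,0.0004]],"spin":[0,0,0,0]}'; python3 -m inch '{"travel":[[0,0,0],[0,0,0],[0,0,0],[0,0,0]],"spin":[0,0,0,0]}' 1 4; python3 -m inch '{"travel":[[0,0,0],[0,0,0],[0,0,0],[0,0,0],[0,0,0],[0,0,0]],"spin":[0,0,0,0,0,0]}' 0.68;  python3 -m inch '{"travel":[[0,0,0],[0,0,0],[0,0,0],[0,0,0],[0,0,0],[0,0,0]],"spin":[0,0,0,0,0,0]}' 0.58
```

```text
t: 27.73
tool_pos: [0.4505, 0.0784, 0.1995]
orientation: [0.385, 3.117, -0.0]
force: [-1.7, -3.6, 2.6]
opening: 0.0252
gripper_force: 49.6
t: 28.07
tool_pos: [0.4504, 0.0785, 0.1992]
orientation: [0.385, 3.117, -0.0]
force: [-1.3, -2.2, 2.8]
opening: 0.0262
gripper_force: 3.9
t: 28.57
tool_pos: [0.4502, 0.0787, 0.1989]
orientation: [-0.385, -3.118, -0.0]
force: [0.5, 0.4, -0.1]
opening: 0.0294
gripper_force: 0.0
t: 29.07
tool_pos: [0.4503, 0.0785, 0.1991]
orientation: [0.385, 3.118, -0.0]
force: [0.3, -0.7, 0.7]
opening: 0.039
gripper_force: 0.0
```

```bash
python3 -m inch '{"travel":[[0,0,0],[0,0,0],[0,0,0],[0,0,-0.003],[0,0,-0.008],[0,0,-0.015],[0,0,-0.025],[0,0,-0.04],[0,0,-0.06],[0,0,-0.08]],"spin":[0,0,0,0,0,0,0,0,0,0]}' 0.52;  python3 -m inch '{"travel":[[0,0,-0.03],[0,0,-0.06],[0,0,-0.06],[0,0,-0.06],[0,0,-0.06],[0,0,-0.06],[0,0,-0.06]],"spin":[0,0,0,0,0,0,0]}'; python3 m.py;python3 -m inch '{"travel":[[0,0,0],[0,0,0],[0,0,0],[0,0,0],[0,0,0]],"spin":[0,0,0,0,0]}' >/dev/null; python3 m.py
```

```text
t: 29.9
tool_pos: [0.4501, 0.0786, 0.2806]
orientation: [0.385, 3.118, 0.0]
force: [0.2, -0.7, -0.2]
opening: 0.0446
gripper_force: 0.0
t: 30.48
tool_pos: [0.4497, 0.0785, 0.3377]
orientation: [-0.385, -3.116, 0.001]
force: [-0.5, -1.1, 0.5]
opening: 0.0447
gripper_force: 0.0
slopes [0.106  0.0523 0.1995] [-0.2957  0.0563  0.2006] tilt deg -5.210080470353972 roll deg 3.112731577142814 apex u 0.0027268759597092033
ext u -0.07336025768892353 0.07375433701576872 w [-0.021   0.0042]
0.035 0.17483349038628343; 0.055 0.17614864796694962; 0.1 0.17848797198239574; 0.13 0.18329085699914313; 0.155 0.1815287346909216; 0.18 0.18832668070953176; tcp u,w -0.000629542400565259 -0.007662305689555154 [0.4497 0.0785 0.3378] 30.5333
slopes [0.1068 0.0519 0.1995] [-0.2976  0.0561  0.2006] tilt deg -5.239188551128642 roll deg 3.0934432242544814 apex u 0.0028516033352257828
ext u -0.07342370994107306 0.07292382996231149 w [-0.0211  0.0042]
0.035 0.17470453313432507; 0.055 0.17575395097091875; 0.1 0.1787540392631916; 0.13 0.18451579677299873; 0.155 0.18154142777252602; 0.18 0.18833035048929142; tcp u,w -0.00011756198267673544 -0.007486885443383327 [0.4503 0.0786 0.339 ] 31.0
```

That overshot to −5.2°, so the sensitivity is about 4.5°/mm. One more reseat, moving back 1.1 mm and releasing with no residual push.

```bash
python3 -m inch '{"travel":[[0,-0.001,0.02],[0,-0.001,0.05],[0,-0.001,0.08],[0,-0.001,0.1],[0,-0.001,0.12],[0,-0.001,0.132],[0,-0.001,0.137],[0,-0.001,0.14],[0,-0.001,0.14],[0,-0.001,0.14]],"spin":[0,0,0,0,0,0,0,0,0,0]}'; python3 -m inch '{"travel":[[0,0,0],[0,0,0],[0,0,0],[0,0,0],[0,0,0],[0,0,0]],"spin":[0,0,0,0,0,0]}' 1 10; python3 -m inch '{"travel":[[0,0,0],[0,0,0],[0,0,-0.002],[0,0,-0.004],[0,0,-0.006],[0,0,-0.008],[0,0,-0.008],[0,0,-0.008]],"spin":[0,0,0,0,0,0,0,0]}' 1 50; python3 m.py
```

```text
t: 31.83
tool_pos: [0.4507, 0.0777, 0.2003]
orientation: [0.385, 3.116, 0.001]
force: [0.8, -1.0, 0.5]
opening: 0.0452
gripper_force: 0.0
t: 32.33
tool_pos: [0.4503, 0.0775, 0.1995]
orientation: [0.385, 3.117, -0.0]
force: [-1.2, -2.0, 3.2]
opening: 0.0263
gripper_force: 9.9
t: 33.0
tool_pos: [0.4499, 0.0777, 0.2069]
orientation: [-0.385, -3.118, -0.0]
force: [-0.4, 0.7, -4.7]
opening: 0.0257
gripper_force: 49.6
slopes [0.1064 0.0467 0.2065] [-0.2999  0.0422  0.2075] tilt deg -5.310315455569828 roll deg 2.5470436698906695 apex u 0.002269624913646017
ext u -0.07483879475986628 0.03870454008553369 w [-0.0329  0.017 ]
0.035 0.17494475901095496; 0.055 0.1760082568464268; 0.1 0.1784472382973432; 0.13 0.18519625510779059; 0.155 0.18097646180481264; tcp u,w -0.0002282903706467465 -0.008490093914698396 [0.4499 0.0776 0.2068] 33.05
```

```bash
python3 -m inch '{"travel":[[0.0006,0,0],[0.0011,0,0.002],[0.0011,0,0.004],[0.0011,0,0.0055],[0.0011,0,0.0065],[0.0011,0,0.007],[0.0011,0,0.0074],[0.0011,0,0.0074],[0.0011,0,0.0074]],"spin":[0,0,0,0,0,0,0,0,0]}'
```

```text
t: 33.8
tool_pos: [0.4492, 0.0777, 0.2001]
orientation: [0.385, 3.117, -0.0]
force: [-1.4, -1.4, 0.6]
opening: 0.0254
gripper_force: 49.6
```

```bash
python3 -m inch '{"travel":[[0,0,-0.0002],[0,0,-0.0002],[0,0,-0.0002]],"spin":[0,0,0]}'; python3 -m inch '{"travel":[[0,0,0],[0,0,0],[0,0,0]],"spin":[0,0,0]}' 1 4; python3 -m inch '{"travel":[[0,0,0],[0,0,0],[0,0,0],[0,0,0],[0,0,0],[0,0,0]],"spin":[0,0,0,0,0,0]}' 0.68;  python3 -m inch '{"travel":[[0,0,0],[0,0,0],[0,0,0],[0,0,0],[0,0,0],[0,0,0]],"spin":[0,0,0,0,0,0]}' 0.54; python3 -m inch '{"travel":[[0,0,-0.003],[0,0,-0.008],[0,0,-0.015],[0,0,-0.03],[0,0,-0.05],[0,0,-0.07],[0,0,-0.1],[0,0,-0.14],[0,0,-0.14],[0,0,-0.14]],"spin":[0,0,0,0,0,0,0,0,0,0]}' | head -2; python3 m.py
```

```text
t: 34.05
tool_pos: [0.4491, 0.0777, 0.2001]
orientation: [0.385, 3.117, -0.0]
force: [-0.9, -2.3, 1.5]
opening: 0.0254
gripper_force: 49.6
t: 34.3
tool_pos: [0.4491, 0.0778, 0.2]
orientation: [0.385, 3.118, -0.0]
force: [-0.9, -2.9, 1.6]
opening: 0.0264
gripper_force: 4.0
t: 34.8
tool_pos: [0.449, 0.078, 0.1998]
orientation: [0.385, 3.118, 0.0]
force: [-0.6, -0.6, -0.4]
opening: 0.0295
gripper_force: 0.0
t: 35.3
tool_pos: [0.4489, 0.0778, 0.1998]
orientation: [-0.385, -3.118, 0.0]
force: [0.3, -0.5, 1.1]
opening: 0.0429
gripper_force: 0.0
t: 36.13
tool_pos: [0.4503, 0.078, 0.3437]
slopes [0.1451 0.0464 0.1976] [-0.2573  0.0492  0.1972] tilt deg -3.08744842091927 roll deg 2.7405848353483977 apex u -0.000836926445847959
ext u -0.07619340583203935 0.07031920521736004 w [-0.0227  0.0028]
0.035 0.17215671205743224; 0.055 0.17374205607639642; 0.1 0.17586351444287024; 0.13 0.1779115269216618; 0.155 0.17901380323282262; 0.18 0.18531898571532043; tcp u,w -0.0006421634671745929 -0.008277261444291063 [0.4496 0.0779 0.3414] 36.1833
```

Now −3.1°, about 2°/mm this time. One last reseat of +1.4 mm; time allows.

```bash
python3 -m inch '{"travel":[[0,-0.001,0.03],[0,-0.001,0.065],[0,-0.001,0.1],[0,-0.001,0.12],[0,-0.001,0.132],[0,-0.001,0.137],[0,-0.001,0.14],[0,-0.001,0.14],[0,-0.001,0.14]],"spin":[0,0,0,0,0,0,0,0,0]}'|head -2; python3 -m inch '{"travel":[[0,0,0],[0,0,0],[0,0,0],[0,0,0],[0,0,0]],"spin":[0,0,0,0,0]}' 1 10; python3 -m inch '{"travel":[[0,0,0],[0,0,-0.002],[0,0,-0.005],[0,0,-0.008],[0,0,-0.008],[0,0,-0.008]],"spin":[0,0,0,0,0,0]}' 1 50; python3 m.py
```

```text
t: 36.93
tool_pos: [0.4496, 0.0769, 0.2013]
t: 37.35
tool_pos: [0.4491, 0.0767, 0.2005]
orientation: [0.385, 3.117, -0.0]
force: [-0.2, -1.5, 3.2]
opening: 0.0259
gripper_force: 10.0
t: 37.85
tool_pos: [0.4486, 0.077, 0.2076]
orientation: [-0.385, -3.117, -0.0]
force: [0.4, 0.6, -5.2]
opening: 0.0256
gripper_force: 49.6
slopes [0.1489 0.044  0.2066] [-0.2512  0.0431  0.2063] tilt deg -2.8163946514085176 roll deg 2.496529488030433 apex u -0.0006826299265715855
ext u -0.07600528780874138 0.07238164818119117 w [-0.033   0.0159]
0.035 0.17478632101495434; 0.055 0.17597248670810192; 0.1 0.17828344222094228; 0.13 0.18523185000040887; 0.155 0.18076460435903186; 0.18 0.16290043223518058; tcp u,w -0.00141155965731466 -0.009461370607480346 [0.4485 0.077  0.2075] 37.9
```

```bash
python3 -m inch '{"travel":[[0.0006,0,0],[0.0012,0,0.002],[0.0012,0,0.004],[0.0012,0,0.0055],[0.0012,0,0.0063],[0.0012,0,0.0068],[0.0012,0,0.0072],[0.0012,0,0.0072],[0.0012,0,0.0072]],"spin":[0,0,0,0,0,0,0,0,0]}'
```

```text
t: 38.65
tool_pos: [0.4479, 0.0769, 0.2012]
orientation: [0.385, 3.117, -0.0]
force: [-0.7, -3.0, 1.6]
opening: 0.0254
gripper_force: 49.7
```

```bash
python3 -m inch '{"travel":[[0,0,-0.0003],[0,0,-0.0005],[0,0,-0.0005]],"spin":[0,0,0]}'; python3 -m inch '{"travel":[[0,0,0],[0,0,0],[0,0,0]],"spin":[0,0,0]}' 1 4; python3 -m inch '{"travel":[[0,0,0],[0,0,0],[0,0,0],[0,0,0],[0,0,0],[0,0,0]],"spin":[0,0,0,0,0,0]}' 0.68;  python3 -m inch '{"travel":[[0,0,0],[0,0,0],[0,0,0],[0,0,0],[0,0,0],[0,0,0]],"spin":[0,0,0,0,0,0]}' 0.54; python3 -m inch '{"travel":[[0,0,-0.003],[0,0,-0.008],[0,0,-0.015],[0,0,-0.03],[0,0,-0.05],[0,0,-0.07],[0,0,-0.1],[0,0,-0.14],[0,0,-0.14],[0,0,-0.14]],"spin":[0,0,0,0,0,0,0,0,0,0]}' | head -2; python3 m.py
```

```text
t: 38.9
tool_pos: [0.4477, 0.0771, 0.2013]
orientation: [0.385, 3.118, -0.0]
force: [-1.3, -2.6, 1.5]
opening: 0.0256
gripper_force: 49.7
t: 39.15
tool_pos: [0.4476, 0.0772, 0.2012]
orientation: [0.385, 3.118, 0.0]
force: [-1.4, -2.6, 0.5]
opening: 0.0264
gripper_force: 4.0
t: 39.65
tool_pos: [0.4476, 0.0773, 0.2011]
orientation: [0.385, 3.118, 0.0]
force: [0.0, 0.5, -0.4]
opening: 0.0295
gripper_force: 0.0
t: 40.15
tool_pos: [0.4476, 0.0772, 0.2012]
orientation: [0.385, 3.118, 0.0]
force: [0.7, 0.4, -0.3]
opening: 0.0428
gripper_force: 0.0
t: 40.98
tool_pos: [0.449, 0.0773, 0.345]
slopes [0.2439 0.0524 0.1988] [-0.1579  0.0544  0.1967] tilt deg 2.368081640119924 roll deg 3.059766472406797 apex u -0.005266079326173355
ext u -0.0773893686208938 0.06945563112228541 w [-0.0238  0.0019]
0.035 0.17199045316109524; 0.055 0.17354278312402557; 0.1 0.1758772903708173; 0.13 0.17890983500316002; 0.155 0.17888113411411655; 0.18 0.1858137094354078; tcp u,w -0.0018526279795327662 -0.009315500850653434 [0.4481 0.0772 0.3427] 41.0333
```

```bash
python3 -m inch '{"travel":[[0,0,-0.02],[0,0,-0.03],[0,0,-0.03],[0,0,-0.03],[0,0,-0.03],[0,0,-0.03],[0,0,-0.03],[0,0,-0.03]],"spin":[0,0,0,0,0,0,0,0]}' | head -2; python3 m.py; python3 -c "
from h import *
p,d=optics.read_camera('scene'); save(cv2.resize(p[120:330,120:400],(800,600)),'s8.png')"
```

```text
t: 41.7
tool_pos: [0.4473, 0.0772, 0.3704]
slopes [0.2452 0.0524 0.2007] [-0.1563  0.0559  0.1995] tilt deg 2.4451114425822307 roll deg 3.1024603986385815 apex u -0.003059997678097647
ext u -0.07596057908538881 0.06995765493919759 w [-0.0232  0.0025]
0.035 0.17485525418268777; 0.055 0.17634101062166624; 0.1 0.17865832246030974; 0.13 0.18514786252208612; 0.155 0.18176168487170966; 0.18 0.18838556590602396; tcp u,w -0.0025639757342047253 -0.00953628553854338 [0.4474 0.0772 0.3706] 41.75
```

View pics/s8.png

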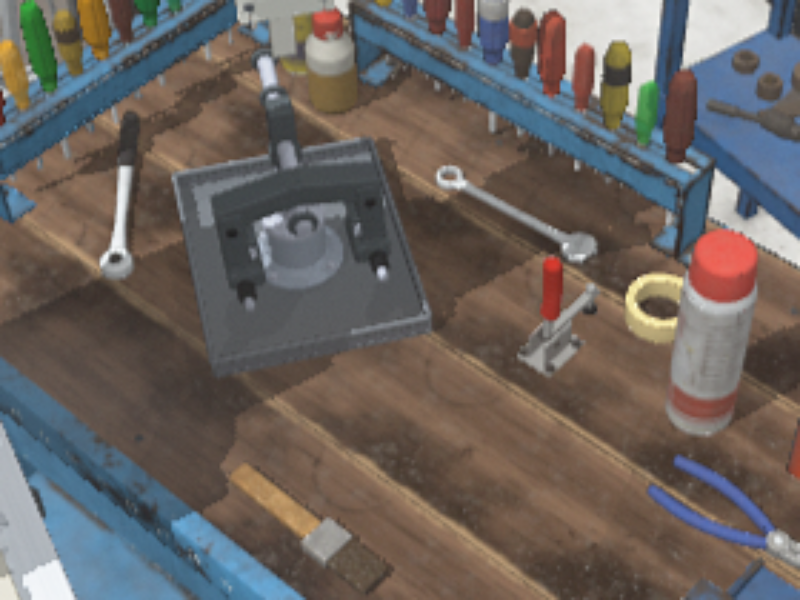

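Scene view: the carrier hangs astride the bar at (300,190), still and nearly level. The gripper is clear and the can stands at (715,330). I'm handing in.

```bash
python3 -c "
from plant import close_job
print(close_job())"
```

```text
the job is handed in; nothing more can be done
None
```

The hanger is locked and the carrier hangs still on its near arm, between the collars and against the outer one; it is 2.4° off level across the bar and about 3° along it, the can is untouched, and I handed in at about 42 s.

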